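# Put the drained bean tube back in its well

## Task

Take the orange-capped glass tube from the slanted drying rest and put it back into the empty well of the wooden block. Feed its foot into the well at a clear slant (about 20 degrees), then straighten it as you lower it, keeping hold until it is right down at the bottom, and let go. Leave the other tube, the jar and the mug where they are.

Things in the scene. Friction and masses are not known exactly. Their poses are not given: they have to be found in the camera images.
- tube: Rigid sealed amber glass tube with an orange cap of the same width: 150 mm long, 22 mm diameter all the way, about 90 g, its lowest 10 mm tapered to a flat foot of 14 mm diameter. Origin on its axis half-way along (75 mm from either end); its z axis runs along the tube towards the cap. It starts leaning 45 degrees in the rest, cap end up.
- tube_foot (a point): The tube's foot: the centre of the flat underside at its lower end, on its axis. z towards the cap.
- rest: Fixed slanted drying rest: wooden base 150 x 80 x 10 mm with a steel V trough at 45 degrees that carries the tube's lower 80 mm; the upper 70 mm stands free on all sides. Origin at the centre of the base's underside; the tube's cap points up and towards the rest's +x, its foot sits against a plate on the -x side, 30 mm above the counter. +x points away from the robot, within about 15 degrees of world +x.
- rack: Fixed wooden block, 85 (x) x 165 (y) x 70 (z) mm, with two round vertical wells of 31 mm bore and 60 mm depth with flat floors, 80 mm apart along its y: the empty one at y = +40 mm, the other at y = -40 mm holds a shorter tube. Origin at the centre of the underside; +x points away from the robot, within about 15 degrees of world +x.
- well (a point): Centre of the mouth of the empty well, at the block's top face, 70 mm above the counter; axes as the block's, z up. The well's floor is 60 mm below it. A tube on the floor stands out 90 mm and may lean up to about 10 degrees.
- spare: Bystander: green glass tube with a steel cap, 125 mm long, 22 mm diameter, standing in the other well, 65 mm of it above the block. Origin half-way up.
- jar: Bystander: jar with steel lid, 80 mm diameter, 125 mm tall, on the counter. Origin at its underside's centre.
- mug: Bystander: blue mug, 76 mm diameter, 75 mm tall, on the counter. Origin at its underside's centre.
Mind the look-alikes: they are no part of the job. What is shaped like the tube but purple or turquoise is not meant.

How it is judged:
By the outcome, as a careful person would: the job done as asked, in the order asked, and still so for the second after the job is handed in, with the robot touching nothing.
It also fails if it takes over 51 s, if anything falls off the work surface, if the arm or the gripper's body presses on something with over 40 N, if the wrist force passes 120 N, or if a joint passes its speed limit or range.

## Robot

A 6-joint arm with a two-finger parallel gripper is mounted at the origin on the work surface. World frame = base frame: x ahead of the robot, y to its left, z up, the work surface at z = 0. Lengths are in m, angles in rad, forces in N, time in s.
With the tool pointing down it reaches from about 0.325 to 0.775 m from the base axis. Payload 5.5 kg.
Tool frame: the origin (TCP) lies between the finger pads; the fingertips stand 8 mm ahead of it and the grasp point (between the pads) lies 11 mm behind it (tcp_to_tips is the distance from the TCP to the fingertips, in m); z points along the fingers, y is the direction in which the jaws open and shut (so a half turn about z gives the same grasp; the last joint's range is limited). The gripper opens to 88 mm and grips with 3 to 60 N. Pads are 20 mm wide; open, the fingers measure 115 mm over their backs; the gripper's body (75 mm by 178 mm) begins 61 mm behind the grasp point.
Start: joints at [-1.242, 0.091, 1.231, -0, 1.82, -0.057], TCP at [0.226, -0.556, 0.231] pointing down, gripper open.
Joint ranges: [-2.87, 2.87], [-0.86, 2.18], [0.17, 2.46], [-1.51, 4.65], [0.06, 2.69], [-2.65, 2.65]. Speed limits (rad/s): [2.57, 2.57, 3.01, 3.14, 3.14, 3.14].

## Interface

Orientations are given as a unit quaternion [w, x, y, z].
In Python, from bench import * gives the robot as it stands. Calls block until the motion is done:
- move_to(position, orientation): joint-space move of the TCP to a pose.
- move_l(position, speed=0.15, orientation=None): straight line of the TCP; orientation=None keeps the orientation; speed is the mean speed in m/s.
- movej(angles): joint-space move.
- gripper_open() and close(): open the fingers fully, or close them until they stop; the grip force is fixed at half the most.
- hold(seconds).
- inverse_kinematics(position, orientation): joint angles nearest the present ones, or None.
- state(): the state.
- get_image(name): name is "scene" or "top"; returns a dict with "frame" (480x640x3 uint8, blue, green, red), "depth" (480x640 float32, m along the optical axis (not along the pixel's ray), 0 where there is no reading), "camera_matrix" (3x3 intrinsics, pixels), "view" (4x4, takes a point from world to camera coordinates). Camera axes: x right, y up, looking along -z (the intrinsics and any distortion apply to the point x, -y, -z); pixel columns grow to the right and rows downward; lengths in m; the calibration is good to about 2 mm. A picture is of the moment at which its call begins.
A pose or a line that the arm cannot do raises IKError and nothing moves.
- job_done(): hands the job in, once; it reports no verdict.
The state is a dict: "time": time; "joint_pos": joint angles; "dq": joint speeds; "joint_torque": joint torques, N m; "ee_pos": TCP position; "ee_rot": TCP orientation; "ft_force": force on the tool from outside, world axes, zero at the start; "moment": the same for the moment, N m; "finger_gap": finger opening in m.
Only numpy, scipy, OpenCV 4.12 (cv2) and the standard library are available. Lean on these libraries where they do the work, as an engineer would, in place of code of your own. Each camera call takes 0.05 s, during which the arm holds its last target.

## Working session

There is one attempt and no reset: what is moved stays moved. The work goes in short steps, each a Python script; the robot and the scene stay as the last script left them, time stands still between calls to the robot, and variables do not carry over. Pictures are saved under pics/ and viewed, and the job is handed in when it is done.

```bash
ls; mkdir -p pics; python3 - <<'E'
from bench import *
import cv2,numpy as np
for n in("scene","top"):
    im=get_image(n); cv2.imwrite(f"pics/{n}0.png",im["frame"]); np.savez(f"{n}0.npz",**{k:np.array(im[k]) for k in("frame","depth","camera_matrix","view")})
    print(n,im["camera_matrix"],im["view"],[k for k in im])
print(state())
E
```

```text
pics
scene [[565.63974688   0.         321.24354473]
 [  0.         565.63974688 240.77535646]
 [  0.           0.           1.        ]] [[ 0.0585073   0.99827741  0.00437182  0.03605713]
 [-0.77313512  0.04254078  0.63281305  0.39549291]
 [ 0.631537   -0.04040419  0.77429227 -1.62974051]
 [ 0.          0.          0.          1.        ]] ['frame', 'depth', 'camera_matrix', 'view']
top [[442.2875764    0.         322.8924042 ]
 [  0.         442.2875764  231.05568221]
 [  0.           0.           1.        ]] [[-0.01204362 -0.99946982  0.0302493  -0.05807907]
 [ 0.98996282 -0.007658    0.14112041 -0.54609588]
 [-0.14081394  0.03164528  0.9895302  -0.74092984]
 [ 0.          0.          0.          1.        ]] ['frame', 'depth', 'camera_matrix', 'view']
{'time': 0.1, 'joint_pos': array([-1.24172588e+00,  9.18194740e-02,  1.23173704e+00, -3.06552750e-05,
        1.81977977e+00, -5.66845181e-02]), 'dq': array([-0.00074392, -0.00339193, -0.00116093,  0.00044707,  0.00057374,
       -0.00123929]), 'joint_torque': array([ 2.50782265e-03, -4.47857881e+01, -4.07570744e+01,  7.01659382e-02,
        2.84020894e-02, -1.19238930e-04]), 'ee_pos': array([ 0.22567631, -0.55568583,  0.22961448]), 'ee_rot': array([-8.61723371e-04,  9.81457081e-01,  1.91680042e-01, -1.33088852e-04]), 'ft_force': array([-0.40105062, -0.10459947, -0.19555386]), 'moment': array([-0.01538256, -0.02839887, -0.03559649]), 'finger_gap': 0.08761973172197388}
```

View pics/scene0.png

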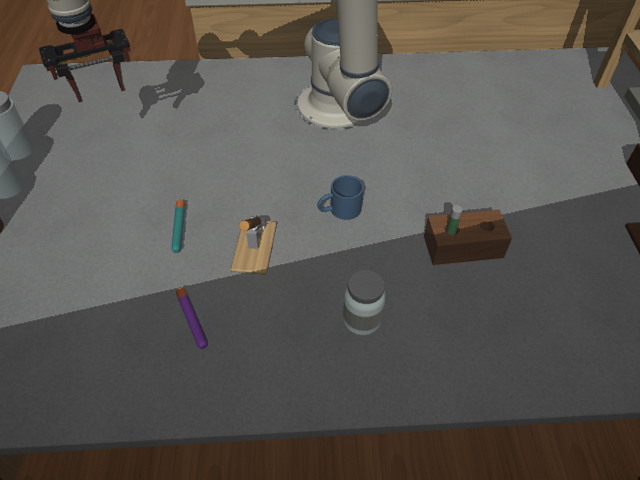

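View pics/top0.png

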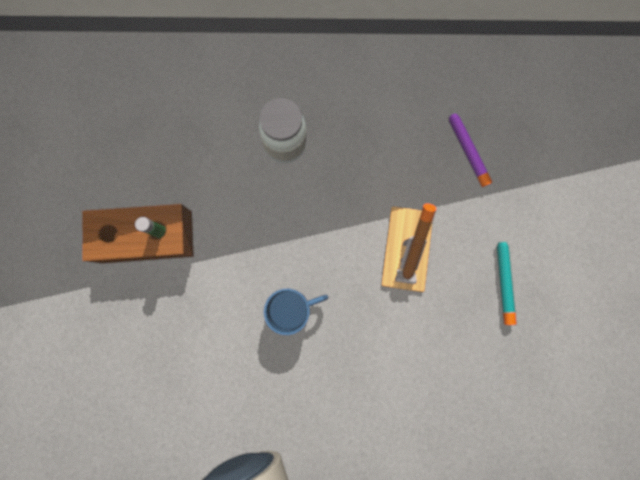

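Candidates in the top view are amber/orange in the rest (420,240), purple lying flat (470,150) and turquoise lying flat (507,284). Only the first is amber and leaning in the rest. I'll confirm it in a crop and measure.

```bash
cat > h.py <<'E'
import numpy as np,cv2
def load(n): return dict(np.load(n))
def cam(im):
    V=im["view"];R=V[:3,:3];t=V[:3,3];return R,t,-R.T@t
def ray(im,u,v):
    R,t,C=cam(im);K=im["camera_matrix"]
    x=(np.asarray(u,float)-K[0,2])/K[0,0];y=(np.asarray(v,float)-K[1,2])/K[1,1]
    d=np.stack([x,-y,-np.ones_like(x)],-1)
    return C,d@R
def onplane(im,u,v,z):
    C,d=ray(im,u,v);return C+d*((z-C[2])/d[...,2])[...,None]
def pts(im,mask):
    v,u=np.nonzero(mask&(im["depth"]>0));C,d=ray(im,u,v);return C+d*im["depth"][v,u][:,None],u,v
def proj(im,P):
    R,t,C=cam(im);p=np.atleast_2d(P)@R.T+t;K=im["camera_matrix"]
    return np.stack([K[0,0]*p[:,0]/-p[:,2]+K[0,2],K[1,1]*-p[:,1]/-p[:,2]+K[1,2]],1)
E
python3 - <<'E'
from h import *
t=load("top0.npz");s=load("scene0.npz")
a=cv2.resize(t["frame"][190:310,360:460],None,fx=5,fy=5,interpolation=cv2.INTER_CUBIC)[:600]
b=cv2.resize(t["frame"][190:280,70:210],None,fx=2.1,fy=2.1,interpolation=cv2.INTER_CUBIC)
c=cv2.resize(s["frame"][205:280,225:285],None,fx=4,fy=4,interpolation=cv2.INTER_CUBIC)
o=np.zeros((600,800,3),np.uint8);o[:a.shape[0],:500]=a;o[:b.shape[0],500:500+b.shape[1]]=b[:,:300];o[250:250+c.shape[0],500:740]=c
cv2.imwrite("pics/crop.png",o)
P,_,_=pts(t,np.ones((480,640),bool))
print("table z",np.percentile(P[:,2],[5,25,50,75]),)
for n,im in(("top",t),("scene",s)):
    hsv=cv2.cvtColor(im["frame"],cv2.COLOR_BGR2HSV)
    for (u,v) in ([(428,212),(420,240),(410,270),(390,250),(108,233),(130,215)] if n=="top" else [(246,225),(257,223),(250,260),(487,226),(440,220)]):
        p,_,_=pts(im,(lambda m:(m.__setitem__((v,u),True),m)[1])(np.zeros((480,640),bool)))
        print(n,u,v,hsv[v,u],p)
E
```

```text
table z [-6.17873769e-01 -2.06791147e-03 -9.40479542e-04  1.76605496e-04]
top 428 212 [ 12 202 167] [[ 0.56030874 -0.22489915  0.1377781 ]]
top 420 240 [ 13 150 107] [[ 0.52055319 -0.21924904  0.10306547]]
top 410 270 [ 12 146 108] [[ 0.47449218 -0.21166573  0.05615743]]
top 390 250 [ 18 123 224] [[ 0.51380838 -0.18697292  0.00936318]]
top 108 233 [  9 125  57] [[0.54563923 0.3123121  0.03490186]]
top 130 215 [ 12 145 111] [[0.57129458 0.26244068 0.06812473]]
scene 246 225 [ 18 137 179] [[ 0.57214887 -0.2236544   0.13981044]]
scene 257 223 [ 12 102  50] [[ 0.51110917 -0.20753619  0.07502171]]
scene 250 260 [ 17 105 173] [[ 0.56236786 -0.22781138  0.0098561 ]]
scene 487 226 [ 12 110  51] [[0.52625529 0.30595853 0.04987534]]
scene 440 220 [ 12 131 109] [[0.51993727 0.19709798 0.06985991]]
```

View pics/crop.png

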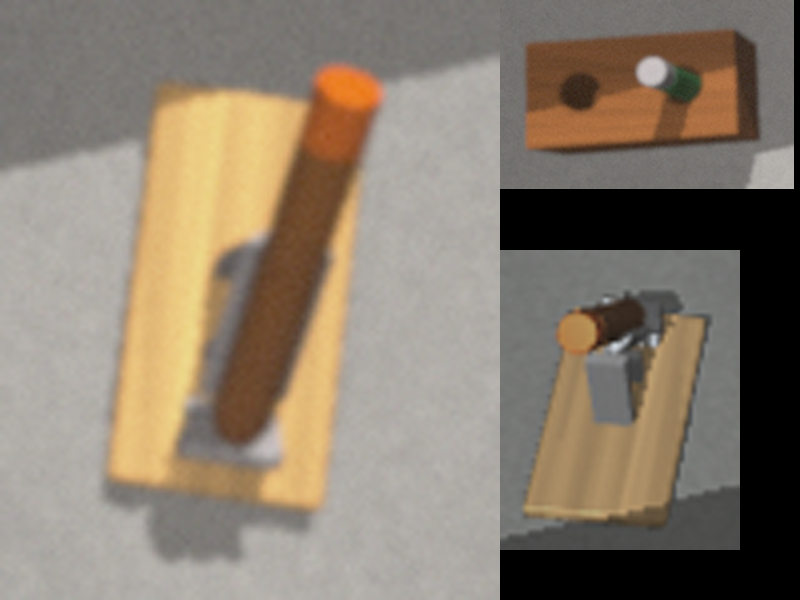

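The crop confirms it: the amber tube with the orange cap leans in the rest, cap at top-view (428,210). The empty well is at (108,233). Next, measure the rack, rest and tube axis.

```bash
python3 - <<'E'
from h import *
from scipy.optimize import least_squares
t=load("top0.npz");s=load("scene0.npz")
def rect(P):
    (c,wh,a)=cv2.minAreaRect((P[:,:2]*1000).astype(np.float32)); return np.round(c,1),np.round(wh,1),round(a,2)
for n,im in(("top",t),("scene",s)):
    P,u,v=pts(im,np.ones((480,640),bool))
    hsv=cv2.cvtColor(im["frame"],cv2.COLOR_BGR2HSV)[v,u]
    # rack top: plane z .07
    m=(abs(P[:,2]-.069)<.006)&(P[:,0]>.45)&(P[:,0]<.65)&(P[:,1]>.12)&(P[:,1]<.38)&(hsv[:,1]>80)&(hsv[:,0]<25)
    M=np.zeros((480,640),np.uint8);M[v[m],u[m]]=255
    M=cv2.morphologyEx(M,cv2.MORPH_OPEN,np.ones((3,3)))
    c=max(cv2.findContours(M,cv2.RETR_EXTERNAL,cv2.CHAIN_APPROX_NONE)[0],key=cv2.contourArea)[:,0]
    print(n,"rack top",rect(onplane(im,c[:,0],c[:,1],.07)),"z",np.median(P[m,2]))
    # rest base: colour + z
    m=(abs(P[:,2]-.009)<.006)&(P[:,0]>.4)&(P[:,0]<.62)&(P[:,1]>-.3)&(P[:,1]<-.1)&(hsv[:,1]>80)&(hsv[:,0]<25)
    M=np.zeros((480,640),np.uint8);M[v[m],u[m]]=255
    c=np.vstack(cv2.findContours(M,cv2.RETR_EXTERNAL,cv2.CHAIN_APPROX_NONE)[0])[:,0]
    print(n,"rest",rect(onplane(im,c[:,0],c[:,1],.01)),"z",np.median(P[m,2]))
    # tube points
    m=(P[:,2]>.035)&(P[:,0]>.4)&(P[:,0]<.65)&(P[:,1]>-.3)&(P[:,1]<-.12)&(hsv[:,1]>90)&(hsv[:,0]<25)
    Q=P[m];print("tube n",len(Q),Q.min(0),Q.max(0))
    def f(p):
        yaw,y0,z0,el=p; d=np.array([np.cos(el)*np.cos(yaw),np.cos(el)*np.sin(yaw),np.sin(el)])
        w=Q-np.array([.52,y0,z0]);return np.linalg.norm(np.cross(w,d),axis=1)-.011
    r=least_squares(f,[-.1,-.219,.09,.785],loss="soft_l1",f_scale=.002)
    p=r.x;print("axis yaw,y0,z0,el",p[0]*57.3,p[1],p[2],p[3]*57.3,"rms",np.sqrt(np.mean(f(p)**2)))
    d=np.array([np.cos(p[3])*np.cos(p[0]),np.cos(p[3])*np.sin(p[0]),np.sin(p[3])])
    q=(Q-np.array([.52,p[1],p[2]]))@d; print("along",np.percentile(q,[0,1,50,99,100]))
    print("cap top",np.array([.52,p[1],p[2]])+np.percentile(q,99.5)*d)
    # dark well ellipse
    if n=="top":
        roi=t["frame"][215:252,92:125].max(2); 
        M=(roi<cv2.threshold(roi,0,255,cv2.THRESH_OTSU)[0]).astype(np.uint8)
        c=max(cv2.findContours(M,cv2.RETR_EXTERNAL,cv2.CHAIN_APPROX_NONE)[0],key=cv2.contourArea)[:,0]+[92,215]
        e=cv2.fitEllipse(c);print(e,onplane(im,np.array([e[0][0]]),np.array([e[0][1]]),.07))
    else:
        roi=im["frame"][215:240,472:505].max(2)
        M=(roi<cv2.threshold(roi,0,255,cv2.THRESH_OTSU)[0]).astype(np.uint8)
        print("dark z07 centre",[onplane(im,np.array([x]),np.array([y]),.07) for x,y in[(488,226)]])
E
```

```text
top rack top (array([541.9, 256.4]), array([ 85.7, 165.4]), 3.77) z 0.06922792358424434
top rest (array([ 523.6, -219.7]), array([ 79.1, 163.3]), 80.8) z 0.009022396500960483
tube n 935 [ 0.46296026 -0.23709     0.03537505] [ 0.57509528 -0.20209514  0.14311025]
axis yaw,y0,z0,el -8.910089102161782 -0.2200657910644734 0.0853689928693442 44.80899343440726 rms 0.0017581659665692364
along [-0.07256881 -0.06940554  0.01398653  0.07055811  0.07112754]
cap top [ 0.56957815 -0.22783789  0.13521342]
((107.0167465209961, 226.9707794189453), (28.72551918029785, 36.71112060546875), 77.48594665527344) [[0.55086611 0.29864156 0.07      ]]
scene rack top (array([545.4, 255.7]), array([ 90.4, 167.8]), 3.96) z 0.07039333269078235
scene rest (array([ 521. , -219.5]), array([ 79. , 152.5]), 80.46) z 0.010338506724080099
tube n 173 [ 0.48221593 -0.23848504  0.05234957] [ 0.57880172 -0.20465019  0.14640483]
axis yaw,y0,z0,el -9.34175643634664 -0.2204448622760801 0.0860347184391609 45.161443736055716 rms 0.0032623905084307033
along [-0.04755988 -0.04591695  0.06611969  0.07591019  0.07641083]
cap top [ 0.57295892 -0.2291562   0.14000238]
dark z07 centre [array([[0.54325788, 0.29927241, 0.07      ]])]
```

```bash
python3 - <<'E'
from h import *
t=load("top0.npz");s=load("scene0.npz")
o=np.zeros((600,800,3),np.uint8)
for k,(im,x0,y0,w,h) in enumerate([(t,85,215,45,36),(s,468,212,40,28)]):
    g=cv2.resize(im["frame"][y0:y0+h,x0:x0+w],None,fx=8,fy=8,interpolation=cv2.INTER_CUBIC)
    # expected mouth rim from rack pose
    a=np.linspace(0,6.28,60);c=np.array([.5393,.2964])
    p=proj(im,np.c_[c[0]+.0155*np.cos(a),c[1]+.0155*np.sin(a),np.full(60,.07)])
    q=((p-[x0,y0]+.5)*8-.5).astype(np.int32);g2=g.copy();cv2.polylines(g2,[q],True,(0,255,0),1)
    o[k*300:k*300+g.shape[0],:g.shape[1]]=g;o[k*300:k*300+g.shape[0],400:400+g.shape[1]]=g2
    # darkness blob
    print(p.mean(0))
cv2.imwrite("pics/well.png",o)
E
```

```text
[107.99178068 233.67692669]
[486.30795877 224.80270427]
```

View pics/well.png

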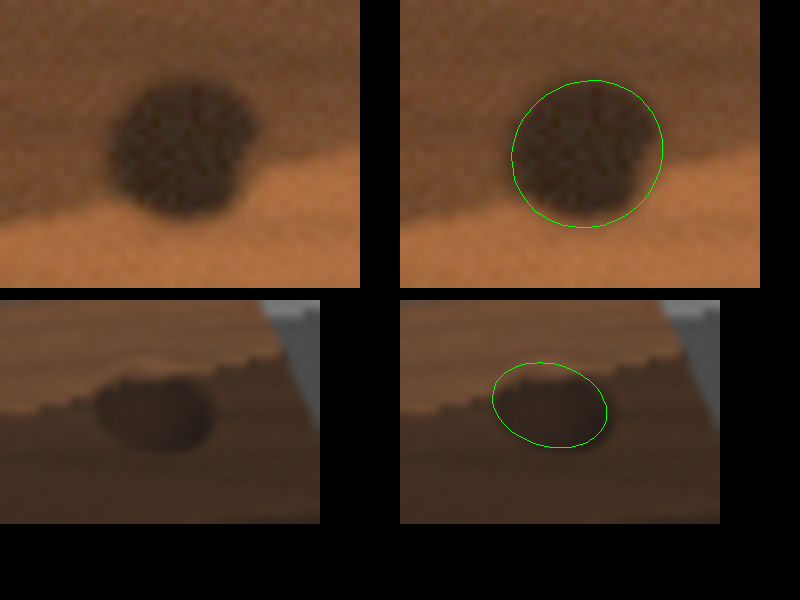

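```bash
cat >> h.py <<'E'
from scipy.spatial.transform import Rotation as Ro
D=np.deg2rad
S=.116; REL=45.
FOOT0=np.array([.4667,-.2116,.0315]); YAW0=-9.1
WELL=np.array([.5403,.2972,.07])
def axis(psi,al): return np.array([np.sin(D(al))*np.cos(D(psi)),np.sin(D(al))*np.sin(D(psi)),np.cos(D(al))])
def tool(psi,tau):
    z=np.array([np.sin(D(tau))*np.cos(D(psi)),np.sin(D(tau))*np.sin(D(psi)),-np.cos(D(tau))])
    y=np.array([np.sin(D(psi)),-np.cos(D(psi)),0]);x=np.cross(y,z)
    q=Ro.from_matrix(np.c_[x,y,z]).as_quat();return z,q[[3,0,1,2]]
def pose(foot,psi,al,s=S,rel=REL):
    z,q=tool(psi,rel-al);return np.asarray(foot)+s*axis(psi,al)+.011*z,q
def wellfoot(h,psi,al,W=WELL):
    # foot centre h below the mouth, tube leaning al: mid of free window
    t=np.tan(D(al));c=np.cos(D(al))
    hi=15.5-11/c; lo=max(-15.5+h*t+7*c,-15.5+max(h-10*c,0)*t+11*c)
    xm=(hi+lo)/2; f=(xm-h*t)/1000
    return W+np.array([f*np.cos(D(psi)),f*np.sin(D(psi)),-h/1000]),(hi-lo)/2
PATH=[(-15,20),(0,20),(10,20),(17,20),(22,17),(28,13),(36,9),(44,5.5),(52,2),(58,0),(60,0)]
E
python3 - <<'E'
from h import *
from bench import *
p,q=pose(FOOT0,YAW0,45);print("grasp",p,q)
for dz in(.12,0): print(inverse_kinematics(p+[0,0,dz],q))
for psi in(4,16,24):
    print(psi)
    for h,a in PATH:
        f,m=wellfoot(h,psi,a);p,q=pose(f,psi,a);j=inverse_kinematics(p,q);print(h,a,round(m,1),p.round(3),None if j is None else np.round(j,2))
t=load("top0.npz")
E
```

```text
grasp [ 0.54769201 -0.22457282  0.10252439] [ 0.          0.99684849 -0.07932904  0.        ]
[-4.46596424e-01  6.76878213e-02  1.26967203e+00 -4.44089210e-16
  1.80423280e+00  1.28302487e+00]
[-4.46596424e-01  8.19102833e-02  1.46704988e+00 -4.44089210e-16
  1.59263249e+00  1.28302487e+00]
4
-15 20 4.5 [0.589 0.301 0.184] [ 0.51 -0.09  1.55 -0.19  1.29  2.03]
0 20 4.5 [0.584 0.3   0.169] [ 0.52 -0.1   1.59 -0.19  1.26  2.04]
10 20 4.4 [0.58  0.3   0.159] [ 0.52 -0.11  1.61 -0.2   1.25  2.05]
17 20 3.1 [0.579 0.3   0.152] [ 0.52 -0.11  1.63 -0.2   1.23  2.05]
22 17 2.6 [0.574 0.3   0.149] [ 0.54 -0.16  1.69 -0.23  1.18  2.08]
28 13 2.4 [0.568 0.299 0.146] [ 0.57 -0.22  1.77 -0.29  1.1   2.13]
36 9 2.4 [0.561 0.299 0.14 ] [ 0.59 -0.27  1.85 -0.35  1.03  2.19]
44 5.5 2.9 [0.556 0.298 0.133] [ 0.62 -0.31  1.92 -0.41  0.97  2.26]
52 2 3.8 [0.551 0.298 0.126] [ 0.64 -0.35  1.98 -0.49  0.91  2.33]
58 0 4.5 [0.548 0.298 0.12 ] [ 0.66 -0.37  2.02 -0.54  0.87  2.38]
60 0 4.5 [0.548 0.298 0.118] [ 0.66 -0.36  2.02 -0.54  0.87  2.38]
16
-15 20 4.5 [0.587 0.311 0.184] [ 0.48 -0.11  1.57 -0.09  1
[... 734 characters left out ...]
 1.58 -0.02  1.25  1.61]
0 20 4.5 [0.58  0.315 0.169] [ 0.45 -0.13  1.62 -0.02  1.22  1.61]
10 20 4.4 [0.577 0.314 0.159] [ 0.45 -0.14  1.64 -0.02  1.2   1.61]
17 20 3.1 [0.576 0.313 0.152] [ 0.45 -0.14  1.65 -0.02  1.19  1.61]
22 17 2.6 [0.571 0.311 0.149] [ 0.46 -0.2   1.72 -0.02  1.13  1.61]
28 13 2.4 [0.565 0.308 0.146] [ 0.46 -0.27  1.81 -0.02  1.04  1.62]
36 9 2.4 [0.559 0.306 0.14 ] [ 0.46 -0.34  1.9  -0.03  0.95  1.62]
44 5.5 2.9 [0.554 0.303 0.133] [ 0.46 -0.39  1.98 -0.04  0.87  1.63]
52 2 3.8 [0.55  0.301 0.126] [ 0.46 -0.44  2.05 -0.04  0.78  1.63]
58 0 4.5 [0.547 0.3   0.12 ] [ 0.47 -0.47  2.1  -0.05  0.73  1.64]
60 0 4.5 [0.547 0.3   0.118] [ 0.47 -0.47  2.1  -0.05  0.73  1.64]
```

```bash
python3 - <<'E'
from h import *
from bench import *
p,q=pose(FOOT0,YAW0,45)
move_to(p+[0,0,.10],q); move_l(p,speed=.12); 
s=state();print(s["time"],s["ee_pos"]-p,s["ft_force"])
im=get_image("scene");cv2.imwrite("pics/g_s.png",cv2.resize(im["frame"][150:300,170:330],None,fx=3.7,fy=3.7))
close();s=state();print(s["time"],s["finger_gap"],s["ft_force"],s["moment"])
E
```

```text
2.775 [ 0.00048553 -0.00026995  0.00114977] [ 0.84844888 -0.37443364 -0.03223651]
3.8583 0.020899085970538946 [-1.80495954 -2.0673155   0.01716436] [-0.3726916   0.23748703  0.0880837 ]
```

View pics/g_s.png

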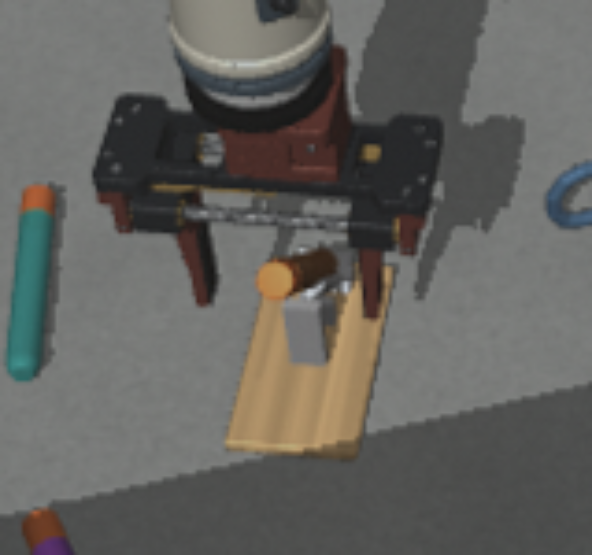

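The fingers straddle the tube's free end, and the gap is 21 mm, so it is held. Next: lift, carry it over the rack at 20°, and check how the tube sits in the hand.

```bash
python3 - <<'E'
from h import *
from bench import *
s=state();p=s["ee_pos"];move_l(p+[0,0,.16],speed=.12)
s=state();print(s["time"],s["finger_gap"],s["ft_force"])
f,_=wellfoot(-90,16,20);P,q=pose(f,16,20);move_to(P,q);hold(.3)
s=state();print(s["time"],s["finger_gap"],s["ee_pos"]-P,s["ft_force"])
for n in("scene","top"):
    im=get_image(n);np.savez(f"{n}1.npz",**{k:np.array(im[k]) for k in("frame","depth","camera_matrix","view")});
    a=im["frame"][130:290,410:570] if n=="scene" else im["frame"][150:330,20:220]
    cv2.imwrite(f"pics/{n}1.png",cv2.resize(a,None,fx=3.3,fy=3.3,interpolation=cv2.INTER_CUBIC)[:600,:800])
np.save("ee1.npy",s["ee_pos"]);np.save("er1.npy",s["ee_rot"])
E
```

```text
5.3417 0.021479767696526392 [-0.06250157  0.84597426 -0.9837934 ]
7.6083 0.02144755453216521 [ 2.63940361e-04 -5.12142102e-04 -3.16365788e-06] [-0.17254115 -0.46217222 -0.89300653]
```

View pics/scene1.png

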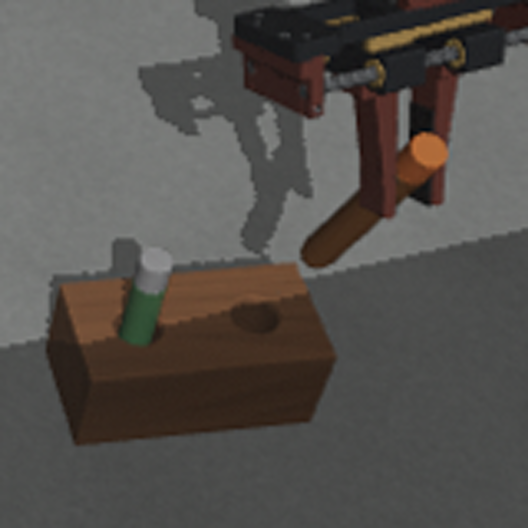

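View pics/top1.png

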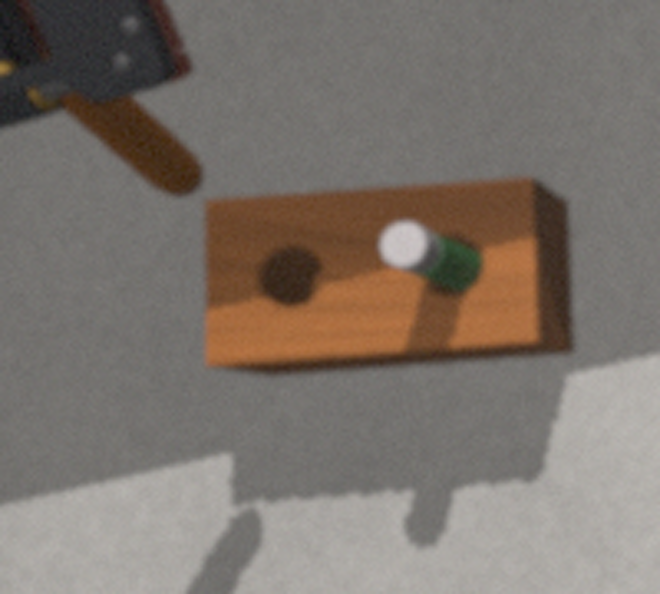

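The tube is held with its foot free, at about (180,175) in the top crop and (320,250) in the scene crop. It looks more tilted than planned, so I'll measure its axis and foot.

```bash
cat > meas.py <<'E'
from h import *
from scipy.optimize import least_squares
def meas(tn,sn,box,ee,q):
    Qs=[]
    for fn in(tn,sn):
        im=load(fn);P,u,v=pts(im,np.ones((480,640),bool));hsv=cv2.cvtColor(im["frame"],cv2.COLOR_BGR2HSV)[v,u]
        (x0,x1),(y0,y1),(z0,z1)=box
        m=(P[:,0]>x0)&(P[:,0]<x1)&(P[:,1]>y0)&(P[:,1]<y1)&(P[:,2]>z0)&(P[:,2]<z1)&(hsv[:,1]>110)&(hsv[:,0]<20)&(hsv[:,0]>5)
        M=np.zeros((480,640),np.uint8);M[v[m],u[m]]=1
        M=cv2.morphologyEx(M,cv2.MORPH_OPEN,np.ones((3,3)))
        Qs.append(P[M[v,u]>0]);print(fn,len(Qs[-1]))
    return Qs
def fit(Q,d0):
    c=Q.mean(0)
    def f(p):
        d=np.array([p[2],p[3],1.]);d/=np.linalg.norm(d);w=Q-[p[0],p[1],c[2]]
        return np.linalg.norm(np.cross(w,d),axis=1)-.011
    r=least_squares(f,[c[0],c[1]-0.0,d0[0]/d0[2],d0[1]/d0[2]],loss="soft_l1",f_scale=.002)
    d=np.array([r.x[2],r.x[3],1.]);d/=np.linalg.norm(d);return np.array([r.x[0],r.x[1],c[2]]),d,np.sqrt(np.mean(f(r.x)**2))
E
python3 - <<'E'
from meas import *
ee=np.load("ee1.npy");q=np.load("er1.npy")
f,_=wellfoot(-90,16,20);print("expected foot",f,"axis",axis(16,20))
box=((.5,.75),(.22,.45),(.13,.36))
Qs=meas("top1.npz","scene1.npz",box,ee,q)
R=Ro.from_quat(q[[1,2,3,0]]).as_matrix();g=ee-.011*R[:,2]
for Q in Qs+[np.vstack(Qs)]:
    a,d,r=fit(Q,axis(16,20));s=(Q-a)@d
    print("axis",d.round(3),"lean",np.rad2deg(np.arccos(d[2])),"az",np.rad2deg(np.arctan2(d[1],d[0])),"rms",r,"lo",a+np.percentile(s,.5)*d,"hi",a+np.percentile(s,99.5)*d)
    w=g-a;print(" grasp off-axis in tool axes",R.T@(w-(w@d)*d)," dist grasp-foot-end",w@d-np.percentile(s,.5)," d in tool",R.T@d)
E
```

```text
expected foot [0.57113021 0.30604042 0.16      ] axis [0.32877086 0.09427353 0.93969262]
top1.npz 525
scene1.npz 470
axis [0.331 0.093 0.939] lean 20.119777269631243 az 15.664897595549595 rms 0.007977052551762042 lo [0.572921   0.30740226 0.16454773] hi [0.60872009 0.31744126 0.26603844]
 grasp off-axis in tool axes [-0.00038121  0.00115343 -0.00037989]  dist grasp-foot-end 0.1110471026143412  d in tool [ 0.70853154  0.00175417 -0.70567697]
axis [0.286 0.044 0.957] lean 16.828910090832814 az 8.783699367388795 rms 0.010002231613170869 lo [0.5745903  0.30930994 0.16463263] hi [0.62962353 0.3178135  0.34873883]
 grasp off-axis in tool axes [ 0.00306323 -0.00126135  0.00266819]  dist grasp-foot-end 0.11021281758998232  d in tool [ 0.66480612  0.0361572  -0.74614039]
axis [0.306 0.075 0.949] lean 18.371065706384954 az 13.843532415352144 rms 0.009565708768462453 lo [0.57378822 0.30801878 0.16453211] hi [0.63207039 0.32238122 0.34528088]
 grasp off-axis in tool axes [0.00138957 0.00041543 0.00131865]  dist grasp-foot-end 0.11072016981512466  d in tool [ 0.68647744  0.01162596 -0.72705816]
```

```bash
python3 - <<'E'
from meas import *
box=((.5,.75),(.27,.36),(.13,.225))
Qs=meas("top1.npz","scene1.npz",box,0,0)
for Q in Qs:
    a,d,r=fit(Q,axis(16,20));
    t=(.2-a[2])/d[2];e=WELL  # axis at z=.2
    print("lean",np.rad2deg(np.arccos(d[2])),"az",np.rad2deg(np.arctan2(d[1],d[0])),"rms",r,"axis@z.2",a+t*d,"zmin",Q[:,2].min(), "n",((Q-a)@d).min())
f,_=wellfoot(-90,16,20);d=axis(16,20);print("exp @z.2",f+d*(.04/d[2]), "exp lowest pt z",.16-.007*np.sin(D(20)))
# silhouette foot end: project expected foot outlines
for n,(x0,y0,w,h) in(("top",(20,150,80,70)),("scene",(490,150,70,70))):
    im=load(n+"1.npz");g=cv2.resize(im["frame"][y0:y0+h,x0:x0+w],None,fx=8,fy=8,interpolation=cv2.INTER_CUBIC)
    u=np.cross(d,[0,0,1]);u/=np.linalg.norm(u);v=np.cross(d,u);a=np.linspace(0,2*np.pi,40)[:,None]
    for L,r in((0,.007),(.01,.011),(.08,.011),(.15,.011)):
        p=proj(im,f+L*d+r*(np.cos(a)*u+np.sin(a)*v));cv2.polylines(g,[((p-[x0,y0]+.5)*8).astype(np.int32)],True,(0,255,0),1)
    cv2.imwrite(f"pics/chk_{n}.png",g)
E
python3 -c "
import cv2,numpy as np
a=cv2.imread('pics/chk_top.png');b=cv2.imread('pics/chk_scene.png')
o=np.zeros((560,1200,3),np.uint8);o[:,:640]=a;o[:,640:1200]=b;cv2.imwrite('pics/chk.png',cv2.resize(o,(800,373)))"
```

```text
top1.npz 450
scene1.npz 181
lean 20.61573532868632 az 16.28598216172935 rms 0.0007494955832959797 axis@z.2 [0.58547776 0.31097036 0.2       ] zmin 0.1659275267178446 n -0.034986489038087064
lean 20.63183171783096 az 17.961064466063657 rms 0.0010792682842835227 axis@z.2 [0.58428016 0.31030656 0.2       ] zmin 0.16213512342042602 n -0.032137781976890406
exp @z.2 [0.58512504 0.31005337 0.2       ] exp lowest pt z 0.15760585899672033
```

View pics/chk.png

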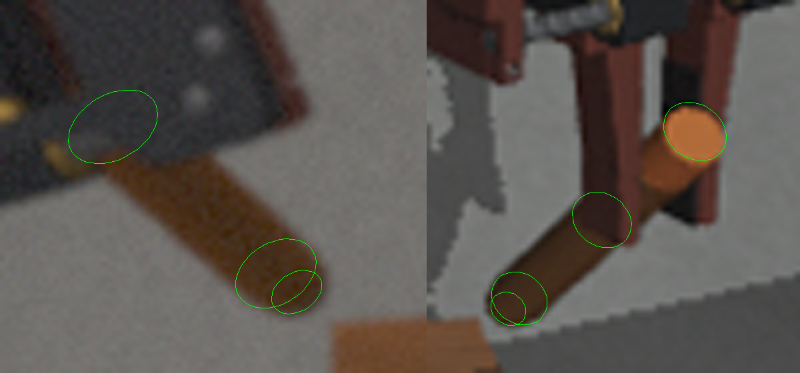

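The expected outline matches the picture in both views, within about 1 mm and 0.6°. Now the slanted entry.

```bash
python3 - <<'E'
from h import *
from bench import *
F0=state()["ft_force"];last=None
def go(h,a,sp):
    f,_=wellfoot(h,16,a);p,q=pose(f,16,a);move_l(p,speed=sp,orientation=q)
    s=state();dF=s["ft_force"]-F0;print(h,a,round(s["time"],2),dF.round(1),round(s["finger_gap"],4));return np.linalg.norm(dF)
for h,a,sp in[(-15,20,.1),(-5,20,.05),(5,20,.03),(12,20,.03),(17,20,.03)]:
    if go(h,a,sp)>6: print("STOP");break
for n in("scene","top"):
    im=get_image(n);a=im["frame"][170:290,410:530] if n=="scene" else im["frame"][180:280,50:210]
    cv2.imwrite(f"pics/{n}2.png",cv2.resize(a,None,fx=4.5,fy=4.5,interpolation=cv2.INTER_CUBIC))
E
```

```text
-15 20 8.66 [-0.1  0.7  1.4] 0.0211
-5 20 9.03 [-0.2 -0.   0.4] 0.0215
5 20 9.53 [-0.4  0.3  0.8] 0.0211
12 20 9.93 [-1.5  0.   0.6] 0.021
17 20 10.24 [-1.7  0.6  1.8] 0.021
```

View pics/scene2.png

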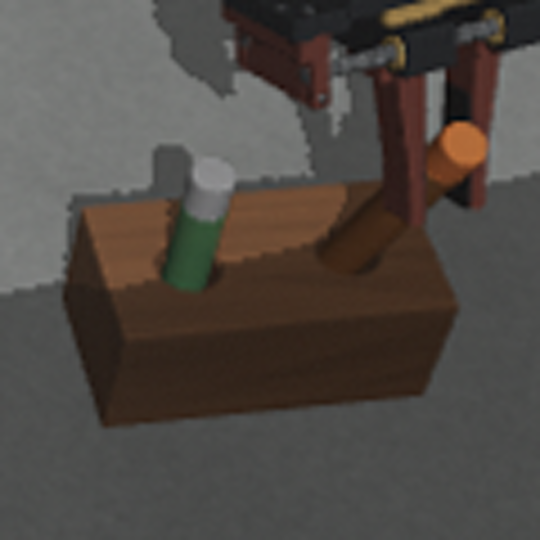

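View pics/top2.png

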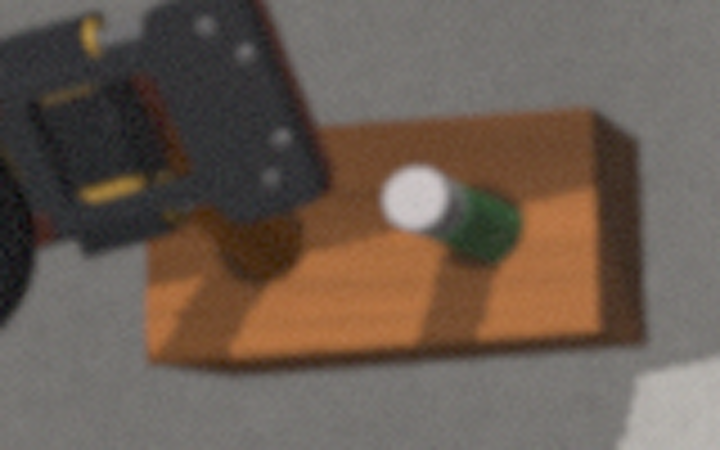

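The foot is inside the mouth at a clear slant (scene crop (350,255)) with only small forces. Now straighten while lowering.

```bash
python3 - <<'E'
from h import *
from bench import *
F0=np.array([-0.17,-0.46,-0.89])
def go(h,a,sp):
    f,_=wellfoot(h,16,a);p,q=pose(f,16,a);move_l(p,speed=sp,orientation=q)
    s=state();dF=s["ft_force"]-F0;print(h,a,round(s["time"],2),dF.round(1),round(s["finger_gap"],4));return dF
for h,a in[(20,18.3),(22.5,16.5),(25,14.8),(28,13),(32,11),(36,9),(40,7.2),(44,5.5),(48,3.7),(52,2),(55,.8),(57,0)]:
    d=go(h,a,.03)
    if np.linalg.norm(d)>9: print("STOP");break
else:
    for h in np.arange(57.5,64.1,.5):
        if go(h,0,.02)[2]>4: print("floor",h);break
for n in("scene","top"):
    im=get_image(n);np.savez(f"{n}3.npz",**{k:np.array(im[k]) for k in("frame","depth","camera_matrix","view")});a=im["frame"][170:290,410:530] if n=="scene" else im["frame"][180:280,50:210]
    cv2.imwrite(f"pics/{n}3.png",cv2.resize(a,None,fx=4.5,fy=4.5,interpolation=cv2.INTER_CUBIC))
E
```

```text
20 18.3 10.61 [ 0.6 -0.3 -0.8] 0.0211
22.5 16.5 10.87 [ 0.1  1.3 -0.3] 0.0211
25 14.8 11.12 [-0.1  0.2 -0.3] 0.021
28 13 11.38 [0.8 0.9 0.2] 0.0217
32 11 11.68 [-0.5  0.2  0. ] 0.0213
36 9 11.98 [ 0.1  0.  -0.9] 0.0216
40 7.2 12.28 [-0.2  0.6 -1.3] 0.0214
44 5.5 12.57 [ 0.3  0.5 -0.9] 0.0212
48 3.7 12.86 [-0.5  0.1 -0.9] 0.0211
52 2 13.15 [-0.4  0.1 -0. ] 0.0211
55 0.8 13.41 [ 1.   0.6 -0. ] 0.0214
57 0 13.66 [-0.2  0.3 -1.2] 0.0213
57.5 0 13.91 [ 0.2  0.  -0.3] 0.0212
58.0 0 14.16 [-0.8  0.5  0.2] 0.0215
58.5 0 14.41 [-0.1 -0.7  2.7] 0.0214
59.0 0 14.66 [0.5 0.9 5.4] 0.0211
floor 59.0
```

```bash
sleep 1
```

```text
(no output)
```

View pics/scene3.png

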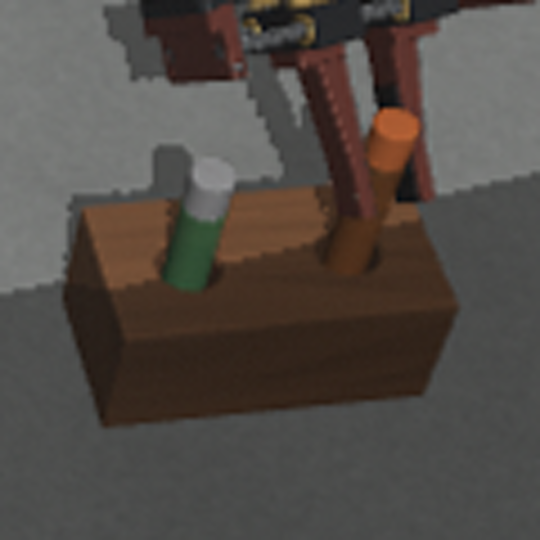

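```bash
python3 - <<'E'
from h import *
from bench import *
im=load("scene3.npz");hsv=cv2.cvtColor(im["frame"],cv2.COLOR_BGR2HSV)
m=np.zeros((480,640),bool);m[192:202,494:503]=True;m&=(hsv[...,1]>150)
P,_,_=pts(im,m);print("cap face z",np.percentile(P[:,2],[10,50,90]),P.mean(0))
# fingers straight-back clearance, then open and retract along the tool axis
gripper_open();hold(.3);s=state();print(s["time"],s["finger_gap"],s["ft_force"])
z,q=tool(16,45);p=s["ee_pos"];move_l(p-.10*z,speed=.1);move_l(p-.10*z+[0,0,.12],speed=.2);hold(.3)
s=state();print(s["time"],s["ft_force"])
for n in("scene","top"):
    i=get_image(n);np.savez(f"{n}4.npz",**{k:np.array(i[k]) for k in("frame","depth","camera_matrix","view")});cv2.imwrite(f"pics/{n}4.png",i["frame"])
E
```

```text
cap face z [0.15784203 0.16032201 0.16234549] [0.54291145 0.2987195  0.16003441]
16.1667 0.08782732446514682 [ 0.88288357 -0.32106113  0.87195064]
18.3667 [0.39527962 0.31335222 0.14457636]
```

View pics/scene4.png

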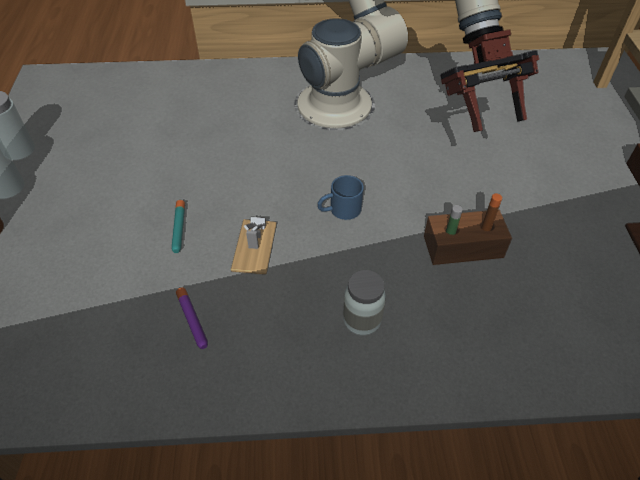

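View pics/top4.png

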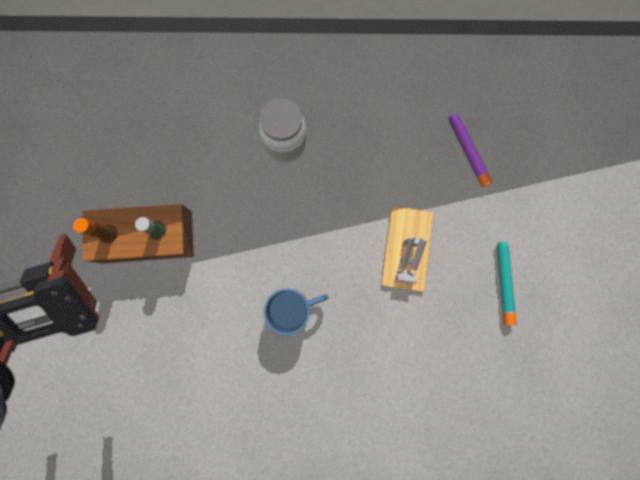

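The orange-capped tube stands in the well (top view cap (82,226), scene (495,200)). The spare (145,225), jar and mug look unmoved, the rest is empty, and the arm is clear. Handing in.

```bash
python3 - <<'E'
from bench import *
print(state()["time"]);print(job_done())
E
```

```text
18.4667
the job is handed in; nothing more can be done
None
```

The orange-capped amber tube is back in the empty well, standing on its floor, and I handed the job in at 18.5 s of the 51 s allowed.

- **Grasp:** I took the tube by its free upper end in the rest. Over the rack both cameras measured it leaning about 20.6°, with its axis within about 1 mm of plan.
- **Insertion:** The foot went in at 20° to 17 mm depth. I then straightened it while lowering, and forces stayed under about 2.5 N on the way down.
- **Seating:** Floor contact showed as a 5.4 N rise at a commanded depth of 59 mm instead of 60 mm, which is within the calibration error. Before release the cap face measured 160 mm above the counter, as expected for a seated tube.
- **After release:** I backed the gripper off. The final pictures show the tube standing in the well, and the other tube, jar, mug and look-alikes appear unmoved.

One measurement disagreed: my first fit of the well's outline was thrown off by shadow. I used the position from the block's outline, nudged about 1 mm to match the hole in both views. A first fit of the held tube in the scene view was also off, because finger pixels got in. Refitting only the part below the fingers fixed it.

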